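# Focus a hand loupe on the reference slide, then on the sample slide

### The arm

A 6-joint arm with a two-finger parallel gripper is mounted at the origin on the work surface. World frame = base frame: x ahead of the robot, y to its left, z up, the work surface at z = 0. Lengths are in m, angles in rad, forces in N, time in s.
With the tool pointing down it reaches from about 0.225 to 0.875 m from the base axis. Payload 3.4 kg.
Tool frame: the origin (TCP) lies at the very end of the fingers, on their centre line; the grasp point (between the pads) lies 19 mm behind it (grasp_offset is the distance from the TCP to the grasp point, in m); y points along the fingers, z is the direction in which the jaws open and shut, and the axes are right-handed (so a half turn about y gives the same grasp; the last joint's range is limited). The gripper opens to 85 mm and grips with 20 to 120 N. Pads are 22 mm wide; open, the fingers measure 114 mm over their backs; the gripper's body (76 mm by 85 mm) begins 54 mm behind the grasp point. The pads swing forward as they close: fully open they stand 13 mm farther back than shut.
Start: joints at [0.987, 0.276, 1.505, -0, 1.361, -0.121], TCP at [0.257, 0.515, 0.231] pointing down, gripper open.
Joint ranges: [-2.89, 2.89], [-0.75, 2.08], [0.22, 2.7], [-1.18, 4.32], [0.11, 2.71], [-2.7, 2.7]. Speed limits (rad/s): [2.57, 2.57, 3.14, 3.14, 3.14, 3.14].

### API

Orientations are given as a unit quaternion [w, x, y, z].
In Python, from rig import get_state, get_image, sign_off, grasp_offset gives the robot as it stands.
- The arm moves only by the shell command python3 -m jog 'ROWS' [FORCE]. ROWS is JSON, one flat list of numbers, 7 for each row, row after row: the closure in counts, from 0 (fully open) to 255 (shut), then the shift along the tool's x, y, z in cm, then the turn, a rotation vector about the tool's x, y, z in units of 8 degrees (1.0 is 8 degrees). In form: [jaw, tx, ty, tz, rx, ry, rz, jaw, tx, ty, tz, rx, ry, rz, ...]. A call has 1 to 12 rows; each row is the pose to reach, as a shift and turn from the pose commanded when the call began, along the tool's axes at that moment; what a row does not reach only later rows make up. A row lasts 1/8 s, in which the tool goes at most 62.5 mm and 10.7 degrees, less where a joint would pass 70% of its speed; a pose out of reach is approached as far as the arm can. A call with a gripper value outside its range is refused whole. The fingers move at their own pace and stop on an object; FORCE is the grip in N (left out, the last holds). Time passes only in rows, so rows that repeat a pose let the fingers close. It gives the time, the measured TCP pose, the force and the opening at its end, in the units of the state.
- get_state(): the state, without advancing time (a new reading comes with each control period).
- get_image(name): name is "scene" or "side" or "wrist"; returns a dict with "color" (400x640x3 uint8, blue, green, red), "mtx" (3x3 intrinsics, pixels), "k1" (the pictures are not rectified: a ray, as slopes to the right and down, at radius r is drawn at 1 + k1 r^2 times it, then the intrinsics apply), "R" (3x3) and "t" (3): a world point X has camera coordinates R X + t; the wrist camera has in their place "tool_from_camera" (4x4, takes a point from camera to tool coordinates, whose origin is the TCP and whose axes are the tool frame's). Camera axes: x right, y down, z forward; pixel columns grow to the right and rows downward; lengths in m; the calibration is good to about 2 mm. A picture is of the moment at which its call begins: read the wrist's pose just before it. There is no depth.
- sign_off(): hands the job in, once; it reports no verdict.
The state is a dict: "clock": time; "qpos": joint angles; "qd": joint speeds; "effort": joint torques, N m; "position": TCP position; "ee_rot": TCP orientation; "contact_force": force on the tool from outside, world axes, zero at the start; "moment": the same for the moment, N m; "width": finger opening in m.
Only numpy, scipy, OpenCV 4.12 (cv2) and the standard library are available. Lean on these libraries where they do the work, as an engineer would, in place of code of your own. Each camera call takes 0.05 s, during which the arm holds its last target.

### The job

Take the hand loupe from its rest and hold it level and still, centred over the slide on the green stage (the reference), with the lens at the height of the orange focus collar on that stage's post, for about two seconds. Then carry it to the blue stage (the sample) and hold it the same way over that slide, at the height of that stage's own collar; finish there, still holding the loupe. Do not touch the stages or collars with the loupe, do not shift the collars, and leave the other things on the bench where they are.

Things in the scene. Friction and masses are not known exactly. Their poses are not given: they have to be found in the camera images.
- loupe: Loose hand loupe, about 90 g. Round dark steel frame 60 mm outer diameter, 10 mm thick, with a clear lens; black straight handle, 16 mm wide and 16 mm high, running along -x from 29 to 139 mm from the lens centre. Origin: the centre of the lens, halfway through its thickness and level with the handle's mid-height; x points away from the handle, z is the lens axis (up when level). This is the point to bring to the collar's height.
- loupe_grip (a point): Point on the handle's centre line, 75 mm from the lens centre, near the loupe's centre of mass: a good place to grip, across the handle (along the loupe's y), from above. At the start it is over the middle of the rest.
- rest: Fixed grey loupe rest, origin at the centre of its underside. Base 100 (x) x 50 (y) x 12 mm high, two uprights 12 mm thick and 36 mm wide at x = -38 and +38 mm, leaving 64 mm free between them. The handle lies along x in their open-topped notches, its underside 40 mm above the bench; notch cheeks reach 50 mm. Lift the loupe straight up to take it out.
- ref_stage: Fixed viewing stage of the reference slide: green base plate 130 (x) x 110 (y) x 18 mm high; origin at the centre of its underside, z up. On it an aluminium plate carries the slide flat (slide top 23.5 mm above the bench). A white upright post, 8 mm diameter, top 126 mm above the bench, stands 48 mm from the origin along +x (63 mm from the slide's centre), on the side away from the robot.
- ref_slide (a point): Centre of the top face of the reference glass slide (26 x 76 mm, pink-red specimen near its middle), 15 mm from the stage's origin along its -x.
- ref_mark (a point): Centre of the orange collar (20 mm diameter, 8 mm high) on the post of the green reference stage; its height is the focal height for that slide, 75 to 105 mm above the bench, different each time. It slides on the post if knocked (about 3 N); do not shift it. Axes as the stage's, z up.
- sample_stage: Fixed viewing stage of the sample slide: blue base plate 130 (x) x 110 (y) x 18 mm high; origin at the centre of its underside, z up. On it an aluminium plate carries the slide flat (slide top 23.5 mm above the bench). A white upright post, 8 mm diameter, top 126 mm above the bench, stands 48 mm from the origin along +x (63 mm from the slide's centre), on the side away from the robot.
- sample_slide (a point): Centre of the top face of the sample glass slide (26 x 76 mm, pink-red specimen near its middle), 15 mm from the stage's origin along its -x.
- sample_mark (a point): Centre of the orange collar (20 mm diameter, 8 mm high) on the post of the blue sample stage; its height is the focal height for that slide, 75 to 105 mm above the bench, different each time. It slides on the post if knocked (about 3 N); do not shift it. Axes as the stage's, z up.
- stain_bottle: Loose bystander, to be left alone: amber bottle with black cap, 44 mm diameter, 85 mm tall; origin at the centre of its underside.
- jar: Loose bystander, to be left alone: clear jar with white cap, 52 mm diameter, 55 mm tall; origin at the centre of its underside.
- slide_box: Loose bystander, to be left alone: black and grey slide box, 86 x 101 x 35 mm; origin at the centre of its underside.
- cover_box: Loose bystander, to be left alone: small white and yellow carton, 61 x 61 x 30 mm; origin at the centre of its underside.
- timer: Loose bystander, to be left alone: white bench timer with grey display, 55 x 60 x 20 mm; origin at the centre of its underside.

How it is judged:
On the way:
1. the loupe is held level and still over the reference slide at its collar's height for one and a half seconds (horizontal distance between loupe and ref_slide below 0.013 m and z of loupe in the frame of ref_mark between -0.007 and 0.007 m and angle between loupe's own z axis and vertical below 0.1 rad and contact force between the fingers and loupe above 0.5 N and linear speed of loupe below 0.02 m/s and angular speed of loupe below 0.2 rad/s), for 1.5 s.
At the end, for the whole second after the job is handed in: The gripper holds the loupe still over the sample slide on the blue stage: lens centre within 13 mm (horizontally) of the slide's centre and within 7 mm of the height of that stage's orange collar, lens axis within 0.10 rad of vertical, the loupe touching neither stage nor the rest (horizontal distance between loupe and sample_slide below 0.013 m and z of loupe in the frame of sample_mark between -0.007 and 0.007 m and angle between loupe's own z axis and vertical below 0.1 rad and contact force between the fingers and loupe above 0.5 N and linear speed of loupe below 0.02 m/s and angular speed of loupe below 0.2 rad/s and contact force between loupe and ref_stage below 0.1 N and contact force between loupe and sample_stage below 0.1 N and contact force between loupe and rest below 0.1 N); the arm keeps its last pose, push and grip.
It fails at once if the loupe knocks a stage (contact force between loupe and ref_stage above 1 N or contact force between loupe and sample_stage above 1 N).
It fails at once if a focus collar is shifted (distance of any of ref_mark, sample_mark from where it was at the start of the episode above 0.004 m).
It fails at once if a bystander is pushed away (distance of any of stain_bottle, jar, slide_box, cover_box, timer from where it was at the start of the episode above 0.015 m).
It also fails if it takes over 64 s, if anything falls off the work surface, if the arm or the gripper's body presses on something with over 40 N, if the wrist force passes 120 N, or if a joint passes its speed limit or range.

## Working session

There is one attempt and no reset: what is moved stays moved. The work goes in short steps, Python scripts to look and compute and a shell command to move; the robot and the scene stay as the last step left them, time stands still between calls to the robot, and variables do not carry over. Pictures are saved under pics/ and viewed, and the job is handed in when it is done.

```bash
mkdir -p pics; ls; python3 - <<'E'
from rig import *
import cv2,json
s=get_state();print(s); print(grasp_offset)
for n in ("scene","side","wrist"):
    d=get_image(n);cv2.imwrite(f"pics/{n}0.png",d["color"])
    print({k:(v.tolist() if hasattr(v,'tolist') else v) for k,v in d.items() if k!="color"})
E
```

```text
pics
{'clock': 0.0, 'qpos': array([ 9.87013211e-01,  2.76567999e-01,  1.50615781e+00, -3.55870692e-07,
        1.36071115e+00, -1.21017375e-01]), 'qd': array([ 2.03588431e-04, -4.45159169e-04,  4.69794955e-05, -1.40474990e-03,
       -1.88311361e-03,  7.60652259e-04]), 'effort': array([ 1.63918026e-03, -4.16779125e+01, -2.45806736e+01,  1.38607006e-04,
        1.07262027e-02,  2.50377362e-06]), 'position': array([0.25640388, 0.51405482, 0.23044529]), 'ee_rot': array([-0.68765021,  0.68887427, -0.16238124,  0.16193135]), 'contact_force': array([ 0.38058629, -0.64911946, -0.12029828]), 'moment': array([-0.01602987,  0.01764501,  0.01314218]), 'width': 0.08537024929797261}
0.0187
{'mtx': [[460.4167836054103, 0.0, 323.3312007659878], [0.0, 460.4167836054103, 202.37477162890585], [0.0, 0.0, 1.0]], 'k1': -0.09275334368116528, 'R': [[-0.7711183882486469, 0.6366819693107225, -0.0035357120117181446], [0.5028314584666854, 0.6055798658283817, -0.6167929559256861], [-0.3905597978300834, -0.47739825728410407, -0.7871174933013654]], 't': [0.5301474441412058, -0.22771835761229833, 1.500370145194275
[... 176 characters left out ...]
, -0.287002643004857, 0.015911647052537985], [-0.1405475777665928, -0.5158914425478427, -0.8450457963269499], [0.25073905955722475, 0.8071465185541793, -0.5344571279328456]], 't': [-0.6447478168359849, 0.12676542292557022, 1.0211717031997316]}
{'mtx': [[337.7206482452378, 0.0, 324.8178708956959], [0.0, 337.7206482452378, 202.84987066923668], [0.0, 0.0, 1.0]], 'k1': -0.04076306383706202, 'tool_from_camera': [[0.0010567347995445412, 0.958617620825572, 0.28469481968290244, -0.07085583477667601], [0.0003556826057641923, -0.2846953209408421, 0.9586179884209725, -0.14271108331131332], [0.999999378400529, -0.0009117439925215269, -0.0006418110662124904, 0.0009780102082155295], [0.0, 0.0, 0.0, 1.0]]}
```

View pics/scene0.png

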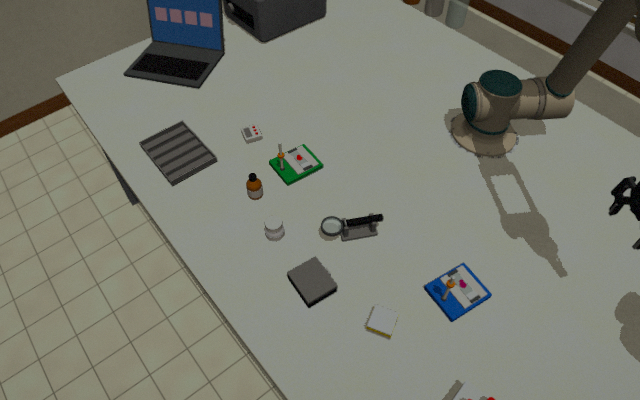

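View pics/side0.png

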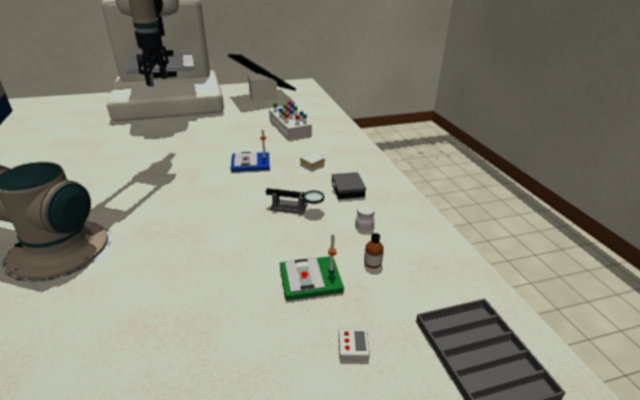

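View pics/wrist0.png

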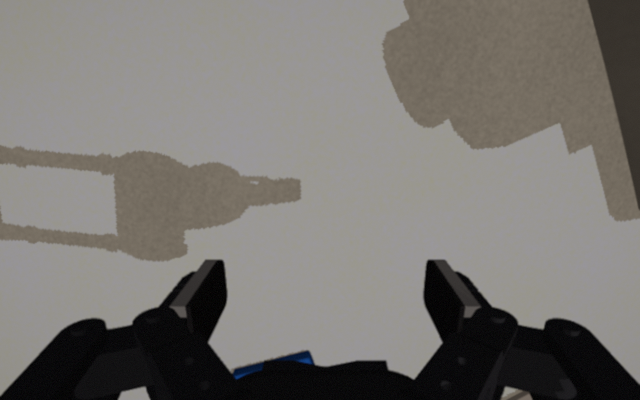

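Scene shows the loupe near (350,224), the green stage near (296,163) and the blue near (458,290). In the side view they're at (295,198), (311,277) and (250,161). I'll zoom in for accurate pixels.

```bash
cat > h.py <<'E'
import numpy as np,cv2
from rig import *
from scipy.spatial.transform import Rotation as Rot
from scipy.optimize import least_squares
def cam(n):
    d=get_image(n) if n!="wrist" else None
    if n=="wrist":
        s=get_state();d=get_image(n);q=s["ee_rot"];Rt=Rot.from_quat([q[1],q[2],q[3],q[0]]).as_matrix()
        T=np.array(d["tool_from_camera"]);Rw=Rt@T[:3,:3];c=Rt@T[:3,3]+s["position"]
        d["R"]=Rw.T;d["t"]=-Rw.T@c
    return {k:(np.array(v) if k!="k1" else v) for k,v in d.items()}
def proj(d,X):
    X=np.atleast_2d(X);p=X@d["R"].T+d["t"];s=p[:,:2]/p[:,2:];r2=(s**2).sum(1,keepdims=True)
    s=s*(1+d["k1"]*r2);return s*[d["mtx"][0,0],d["mtx"][1,1]]+d["mtx"][:2,2]
def ray(d,uv):
    s0=(np.array(uv,float)-d["mtx"][:2,2])/[d["mtx"][0,0],d["mtx"][1,1]];s=s0.copy()
    for _ in range(20): s=s0/(1+d["k1"]*(s@s))
    return -d["R"].T@d["t"], d["R"].T@np.array([s[0],s[1],1])
def onz(d,uv,z):
    c,v=ray(d,uv);return c+v*(z-c[2])/v[2]
def crop(d,x0,y0,x1,y1,f,name):
    im=cv2.resize(d["color"][y0:y1,x0:x1],None,fx=f,fy=f,interpolation=cv2.INTER_CUBIC)
    for x in range(-(-x0//10)*10,x1,10): cv2.putText(im,str(x),(int((x-x0+.5)*f),10),0,.35,(0,0,255),1); cv2.line(im,(int((x-x0+.5)*f),12),(int((x-x0+.5)*f),18),(0,0,255),1)
    for y in range(-(-y0//10)*10,y1,10): cv2.putText(im,str(y),(0,int((y-y0+.5)*f)),0,.35,(0,0,255),1); cv2.line(im,(22,int((y-y0+.5)*f)),(28,int((y-y0+.5)*f)),(0,0,255),1)
    cv2.imwrite("pics/"+name,im)
E
python3 - <<'E'
from h import *
S=cam("scene");D=cam("side")
crop(S,260,130,400,245,5,"c1.png");crop(S,410,250,510,330,7,"c2.png")
crop(D,220,120,340,220,6,"c3.png");crop(D,270,225,400,310,6,"c4.png")
E
```

```text
(no output)
```

View pics/c1.png

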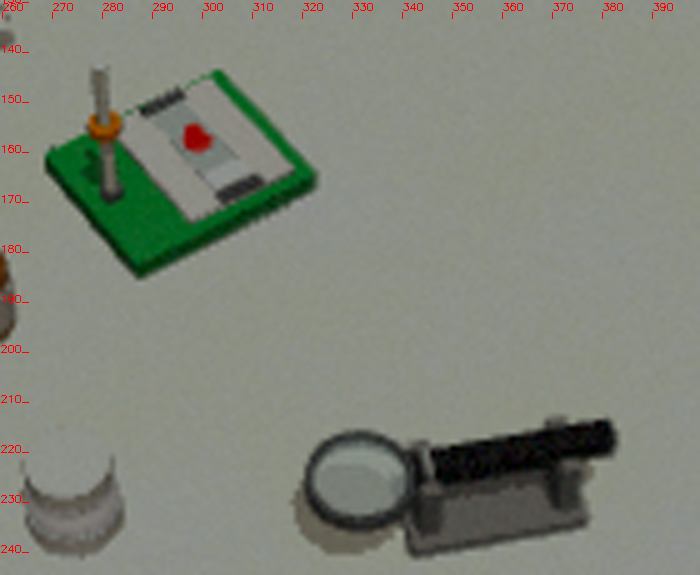

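View pics/c2.png

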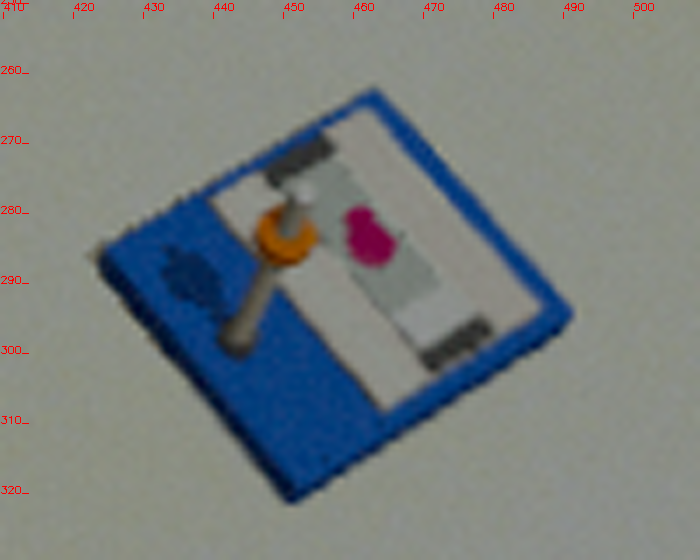

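View pics/c3.png

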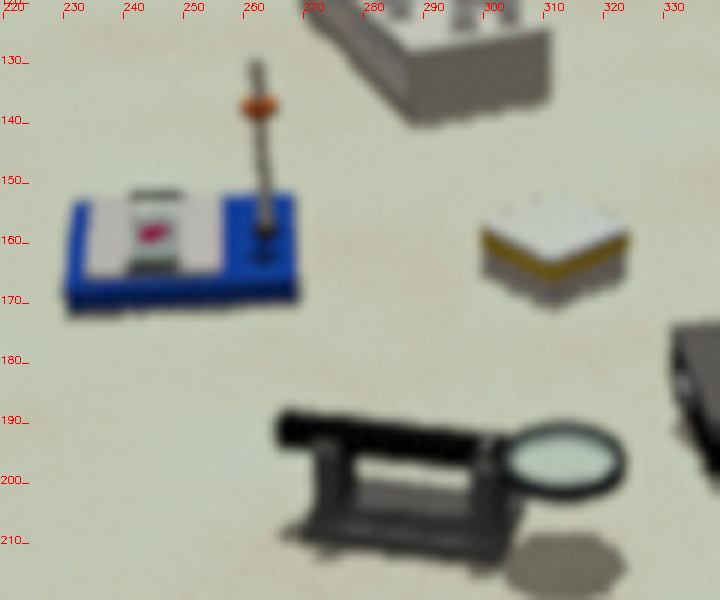

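View pics/c4.png

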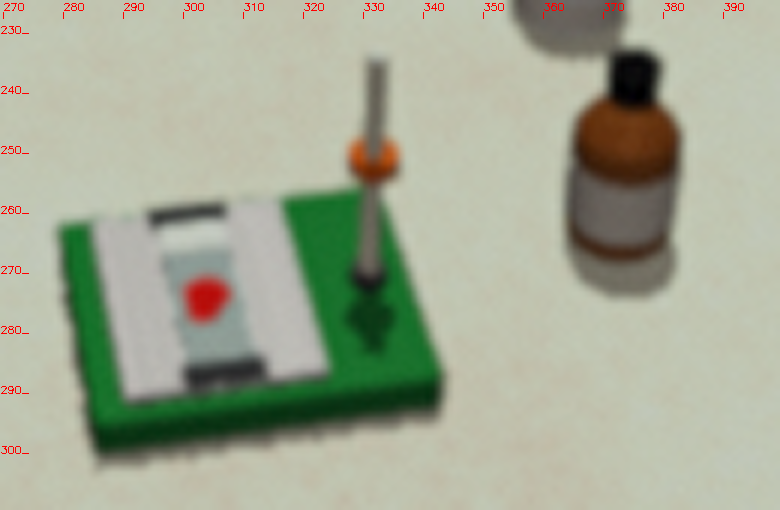

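```bash
cat > fit.py <<'E'
from h import *
S=cam("scene");D=cam("side")
def cv(f,x0,y0,L): return np.array(L,float)/f+[x0-.5,y0-.5]
# local corners order: (+,-),(-,-),(-,+),(+,+), posttop, collar
loc=np.array([[65,-55,18],[-65,-55,18],[-65,55,18],[65,55,18],[48,0,126]])/1e3
obs={"green":(cv(5,260,130,[(47,152),(218,71),(316,178),(139,268),(100,68),(104,127)]),
              cv(6,270,225,[(442,374),(97,424),(60,226),(375,188),(376,60),(374,158)])),
"blue":(cv(7,410,250,[(100,250),(373,90),(572,312),(290,492),(292,193),(287,236)]),
        cv(6,220,120,[(298,285),(67,291),(78,201),(293,194),(257,60),(260,106)]))}
def pts(p):
    c,s=np.cos(p[2]),np.sin(p[2]);R=np.array([[c,-s,0],[s,c,0],[0,0,1]])
    L=np.vstack([loc,[.048,0,p[3]]]);return L@R.T+[p[0],p[1],0],R
for n,(a,b) in obs.items():
    for cams in ("SD","S","D"):
        f=lambda p:np.concatenate([(proj(C,pts(p)[0])-o).ravel() for C,o,k in((S,a,"S"),(D,b,"D")) if k in cams])
        x0=onz(S,a[:4].mean(0),.018)
        r=least_squares(f,[x0[0],x0[1],0,.09]);P,R=pts(r.x)
        print(n,cams,r.x.round(4),"slide",(R@[-.015,0,0]+[r.x[0],r.x[1],0]).round(4),"rms",np.sqrt((r.fun**2).mean()).round(2))
        if cams=="SD":print(r.fun.reshape(2,-1,2).round(1).tolist())
a=cv(5,260,130,[(359,480),(613,437)]);b=cv(6,220,120,[(565,461),(279,428)])
for z in(.048,):
    for C,o in((S,a),(D,b)):
        l,h=onz(C,o[0],z),onz(C,o[1],z);d=l-h
        print("lens",l.round(4),"end",h.round(4),"len",np.hypot(*d[:2]).round(4),"yaw",np.arctan2(d[1],d[0]).round(3))
E
python3 fit.py
```

```text
green SD [ 0.5661 -0.2784 -0.0884  0.0777] slide [ 0.5512 -0.2771  0.    ] rms 0.69
[[[-0.7, 0.1], [0.8, -0.8], [1.0, -1.1], [-0.2, -0.6], [0.0, -0.2], [0.5, -0.1]], [[1.2, 0.5], [-0.7, 0.4], [-0.6, -0.8], [0.9, -1.1], [0.5, -1.1], [0.1, 0.0]]]
green S [ 0.5678 -0.2772 -0.0922  0.0794] slide [ 0.5529 -0.2758  0.    ] rms 0.51
green D [ 0.5653 -0.2792 -0.0863  0.0786] slide [ 0.5504 -0.2779  0.    ] rms 0.71
blue SD [ 0.5197  0.3199 -0.1619  0.0976] slide [0.5049 0.3223 0.    ] rms 0.63
[[[-0.6, -0.7], [0.1, -0.9], [0.4, 0.2], [0.4, 0.0], [0.9, -0.1], [-1.1, -0.2]], [[0.8, -1.3], [-0.6, -0.4], [-0.8, -0.3], [0.8, -0.7], [0.3, -0.6], [0.3, -0.2]]]
blue S [ 0.5206  0.3204 -0.1589  0.1004] slide [0.5058 0.3227 0.    ] rms 0.53
blue D [ 0.5186  0.3155 -0.1722  0.0991] slide [0.5038 0.3181 0.    ] rms 0.51
lens [ 0.6491 -0.0132  0.048 ] end [0.5262 0.0523 0.048 ] len 0.1393 yaw -0.49
lens [ 0.6496 -0.0108  0.048 ] end [0.5266 0.053  0.048 ] len 0.1386 yaw -0.479
```

```bash
cat >> h.py <<'E'
def tool():
    s=get_state();q=s["ee_rot"];return np.array(s["position"]),Rot.from_quat([q[1],q[2],q[3],q[0]]).as_matrix(),s
def plan(pos,yaw):
    """tool x along yaw in the world, tool y down, -> shift cm, turn units"""
    p,R,s=tool();c,sn=np.cos(yaw),np.sin(yaw)
    X=np.array([c,sn,0]);Y=np.array([0,0,-1.]);Rg=np.column_stack([X,Y,np.cross(X,Y)])
    sh=R.T@(np.array(pos)-p)*100;rv=Rot.from_matrix(R.T@Rg).as_rotvec()/np.radians(8)
    print("shift",sh.round(2),"turn",rv.round(2),"yaw now",np.arctan2(R[1,0],R[0,0]).round(3))
E
python3 - <<'E'
from h import *
p,R,s=tool();print(R.round(3))
plan([0.583,0.023,0.15],-.485)
plan([0.583,0.023,0.15],-.485+np.pi)
plan([0.40,0.335,0.23],-.1619)
E
```

```text
[[ 0.895 -0.     0.446]
 [-0.446 -0.     0.895]
 [-0.    -1.    -0.   ]]
shift [ 51.14   8.12 -29.4 ] turn [ 0.    0.16 -0.  ] yaw now -0.463
shift [ 51.14   8.12 -29.4 ] turn [ -0.   -22.34  -0.  ] yaw now -0.463
shift [20.84  0.11 -9.66] turn [ 0.   -2.15 -0.  ] yaw now -0.463
```

```bash
python3 - <<'E'
from h import *
plan([0.56,0.31,0.27],-.1619)
E
```

```text
shift [36.27 -3.89 -4.75] turn [ 0.   -2.15 -0.  ] yaw now -0.463
```

```bash
python3 -m jog '[0,6,-1,-0.8,0,-0.4,0, 0,12,-2,-1.6,0,-0.8,0, 0,18,-3,-2.4,0,-1.2,0, 0,24,-3.9,-3.2,0,-1.6,0, 0,30,-3.9,-4,0,-2,0, 0,36,-3.9,-4.7,0,-2.15,0, 0,36,-3.9,-4.7,0,-2.15,0, 0,36,-3.9,-4.7,0,-2.15,0]' 30; python3 - <<'E'
from h import *
W=cam("wrist");cv2.imwrite("pics/w1.png",W["color"]);np.save("w1.npy",W,allow_pickle=True)
print(proj(W,[[.567,.312,.099],[.567,.312,.126],[.505,.322,.0235]]))
E
```

```text
clock: 1.35
position: [0.5575, 0.3117, 0.2699]
ee_rot: [0.705, -0.705, 0.058, -0.057]
contact_force: [0.1, 0.2, -0.0]
width: 0.0857
[[326.41112615 189.91303792]
 [326.53725589 197.46338332]
 [325.94798227 119.09555823]]
```

View pics/w1.png

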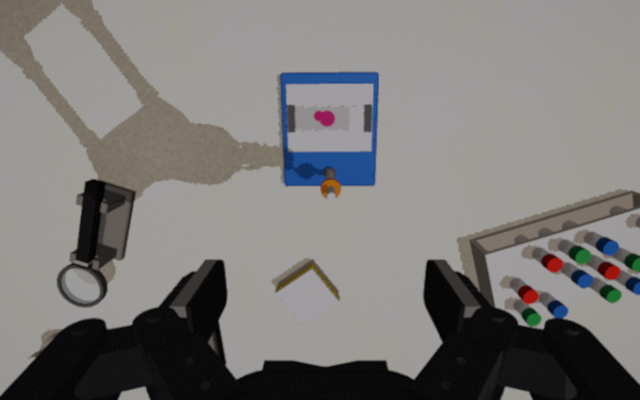

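```bash
python3 - <<'E'
from h import *
W=np.load("w1.npy",allow_pickle=True).item()
crop(W,260,60,400,205,4,"w1c.png");crop(W,40,170,150,315,4,"w1d.png")
E
```

```text
(no output)
```

View pics/w1c.png

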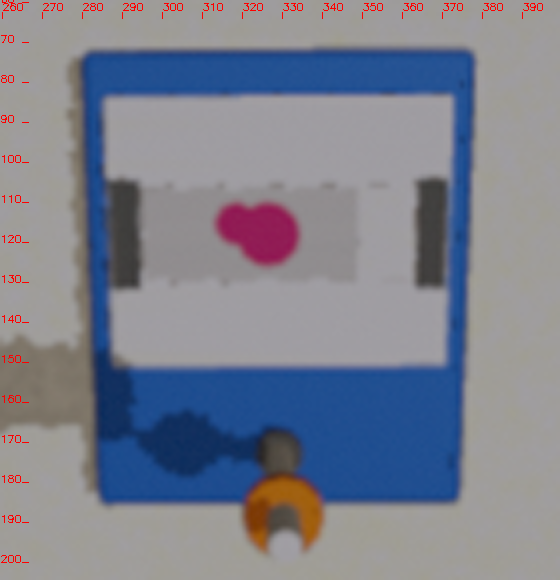

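View pics/w1d.png

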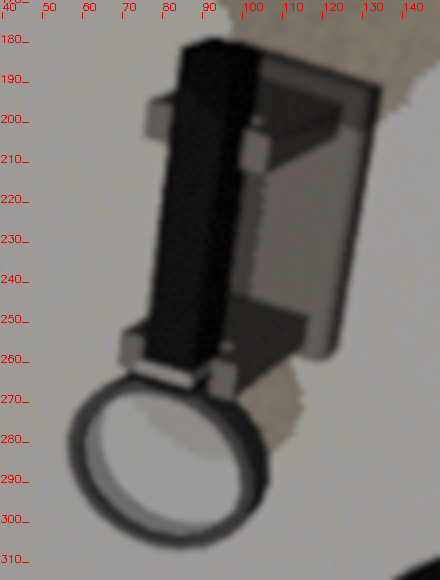

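```bash
cat > fit2.py <<'E'
import io,contextlib
with contextlib.redirect_stdout(io.StringIO()):
    from fit import *
W=np.load("w1.npy",allow_pickle=True).item()
w=cv(4,260,60,[(459,501),(472,52),(85,53),(101,501),(285,543),(283,517)])
# tool +x ~ world x: image down=+x ; image right = +y
w=w[[3,2,1,0,4,5]]
a,b=obs["blue"]
def go(L):
    f=lambda p:np.concatenate([(proj(C,pts(p)[0])-o).ravel() for C,o in L])
    r=least_squares(f,[.52,.32,-.16,.09]);P,R=pts(r.x)
    print(r.x.round(4),"slide",(R@[-.015,0,0]+[r.x[0],r.x[1],0]).round(4),"rms",np.sqrt((r.fun**2).mean()).round(2));return r
go([(W,w)]);go([(W,w),(S,a),(D,b)]);r=go([(W,w),(S,a)]);print(r.fun.reshape(-1,6,2).round(1).tolist())
print("slide direct",onz(W,cv(4,260,60,[(278,234)])[0],.0235))
l=onz(W,cv(4,40,170,[(170,460)])[0],.048);h=onz(W,cv(4,40,170,[(218,45)])[0],.056);print(l,h,np.hypot(*(l-h)[:2]))
E
python3 fit2.py
```

```text
[ 0.519   0.3236 -0.1602  0.0993] slide [0.5042 0.326  0.    ] rms 1.16
[ 0.5193  0.3229 -0.1604  0.0975] slide [0.5045 0.3253 0.    ] rms 1.05
[ 0.5193  0.323  -0.1601  0.0989] slide [0.5044 0.3254 0.    ] rms 1.14
[[[-1.6, 1.7], [-2.0, -1.1], [1.2, -1.3], [0.4, 1.4], [-0.5, 1.2], [-0.4, 0.2]], [[0.5, 0.1], [1.1, -0.2], [1.5, 0.9], [1.5, 0.8], [2.1, 0.8], [0.2, 0.3]]]
slide direct [0.50437646 0.32557178 0.0235    ]
[ 0.64948054 -0.00996936  0.048     ] [0.52531471 0.05941819 0.056     ] 0.14223848091760197
```

```bash
python3 - <<'E'
from h import *
plan([0.583,0.024,0.13],-.485)
E
```

```text
shift [  7.23  14.04 -28.08] turn [-0.    2.32 -0.  ] yaw now -0.161
```

```bash
python3 -m jog '[0,1.4,0,-5.5,0,0.4,0, 0,2.8,0,-11,0,0.9,0, 0,4.2,3,-16.5,0,1.4,0, 0,5.6,7,-22,0,1.9,0, 0,7.2,11,-27,0,2.32,0, 0,7.2,14,-28.1,0,2.32,0, 0,7.2,14,-28.1,0,2.32,0, 0,7.2,14,-28.1,0,2.32,0]'; python3 - <<'E'
from h import *
W=cam("wrist");cv2.imwrite("pics/w2.png",W["color"]);np.save("w2.npy",W,allow_pickle=True)
plan([0.583,0.024,0.029],-.485)
E
```

```text
clock: 2.5
position: [0.5842, 0.0243, 0.1319]
ee_rot: [0.687, -0.686, 0.169, -0.171]
contact_force: [0.2, -0.2, -0.6]
width: 0.0852
shift [-0.15 10.33 -0.14] turn [-0.01  0.    0.02] yaw now -0.485
```

View pics/w2.png

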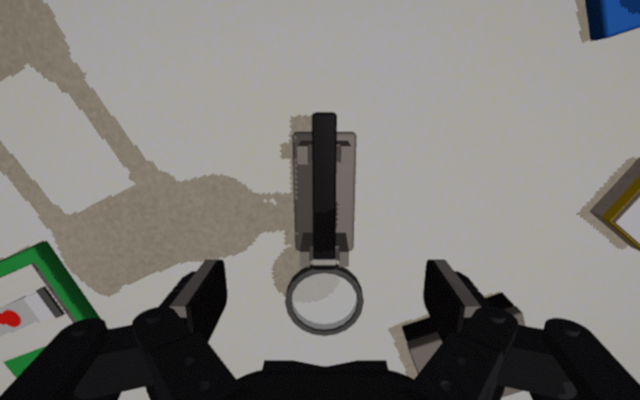

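The handle runs straight down the image from (324,113) to the lens at (324.5,299), centred between the fingers at 222 and 427, so the gripper is aligned. Next I descend and grip.

```bash
python3 - <<'E'
from h import *
W=np.load("w2.npy",allow_pickle=True).item()
print(onz(W,(324.5,299),.048),onz(W,(324,113),.056))
E
python3 -m jog '[0,-0.1,4,-0.1,0,0,0, 0,-0.1,7.5,-0.1,0,0,0, 0,-0.1,10.1,-0.1,0,0,0, 0,-0.1,10.2,-0.1,0,0,0, 0,-0.1,10.2,-0.1,0,0,0, 255,-0.1,10.2,-0.1,0,0,0, 255,-0.1,10.2,-0.1,0,0,0, 255,-0.1,10.2,-0.1,0,0,0, 255,-0.1,10.2,-0.1,0,0,0, 255,-0.1,10.2,-0.1,0,0,0, 255,-0.1,10.2,-0.1,0,0,0]' 50
```

```text
[ 0.64963487 -0.00937749  0.048     ] [0.52728691 0.05497903 0.056     ]
clock: 3.92
position: [0.5824, 0.0224, 0.0287]
ee_rot: [0.686, -0.686, 0.17, -0.171]
contact_force: [-0.6, -0.5, 4.4]
width: 0.0156
```

```bash
python3 -m jog '[255,0,-1.5,0,0,0,0, 255,0,-4,0,0,0,0, 255,0,-7,0,0,0,0, 255,0,-10,0,0,0,0, 255,0,-12,0,0,0,0, 255,0,-12,0,0,0,0, 255,0,-12,0,0,0,0]'; python3 - <<'E'
from h import *
S=cam("scene");D=cam("side");W=cam("wrist")
cv2.imwrite("pics/w3.png",W["color"]);crop(D,230,110,390,220,4,"d3.png")
c,s=np.cos(-.1),np.sin(-.1)
plan([0.5515-.075*c,-.277-.075*s,0.15],-.1)
E
```

```text
clock: 4.8
position: [0.5813, 0.0224, 0.1476]
ee_rot: [-0.686, 0.686, -0.171, 0.17]
contact_force: [-0.5, 0.7, -1.4]
width: 0.015
shift [  4.42  -0.27 -30.69] turn [ 0.   -2.77 -0.02] yaw now -0.487
```

View pics/w3.png

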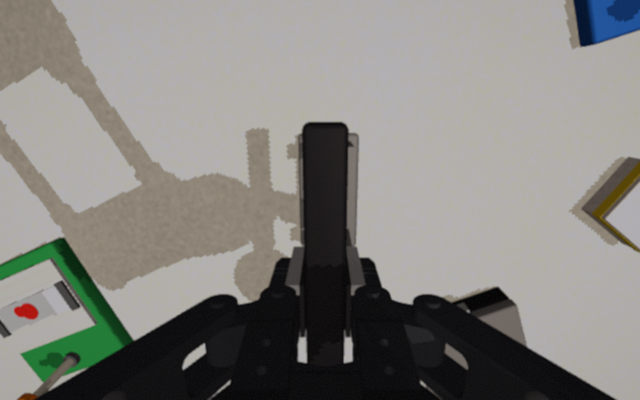

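View pics/d3.png

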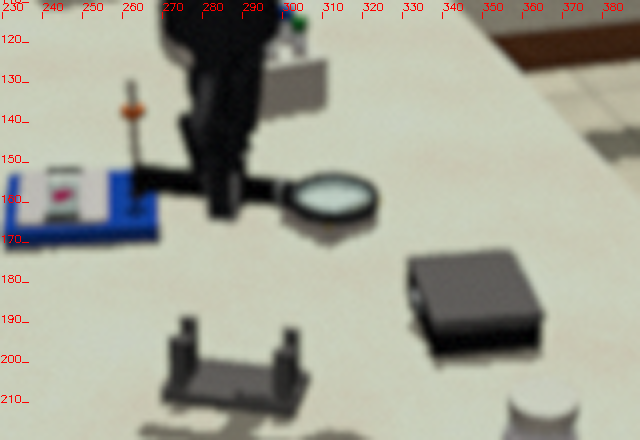

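```bash
python3 -m jog '[255,0.4,-0.5,-3,0,-0.3,0, 255,1,-0.5,-7.5,0,-0.7,0, 255,1.7,-0.5,-12,0,-1.1,0, 255,2.4,-0.5,-17,0,-1.6,0, 255,3.1,-0.5,-22,0,-2,0, 255,3.8,-0.5,-26.5,0,-2.4,0, 255,4.4,-0.5,-29.5,0,-2.77,0, 255,4.4,-0.3,-30.7,0,-2.77,0, 255,4.4,-0.3,-30.7,0,-2.77,0, 255,4.4,-0.3,-30.7,0,-2.77,0]'; python3 - <<'E'
from h import *
S=cam("scene");D=cam("side");W=cam("wrist")
cv2.imwrite("pics/w4.png",W["color"]);np.save("w4.npy",W,allow_pickle=True);crop(D,240,180,400,310,5,"d4.png");crop(S,240,90,380,200,5,"s4.png")
c,s=np.cos(-.1),np.sin(-.1)
plan([0.5515-.075*c,-.277-.075*s,0.0785-.019],-.1)
E
```

```text
clock: 6.2
position: [0.4776, -0.2682, 0.151]
ee_rot: [0.707, -0.706, 0.035, -0.035]
contact_force: [1.0, -0.0, -0.9]
width: 0.0152
shift [-0.09  9.18 -0.12] turn [-0.    0.01  0.  ] yaw now -0.098
```

View pics/w4.png

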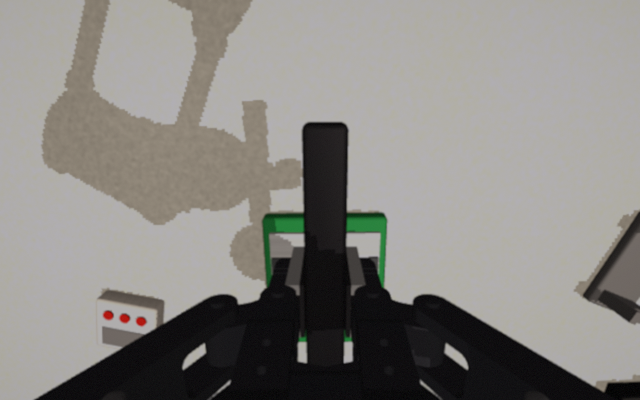

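View pics/d4.png

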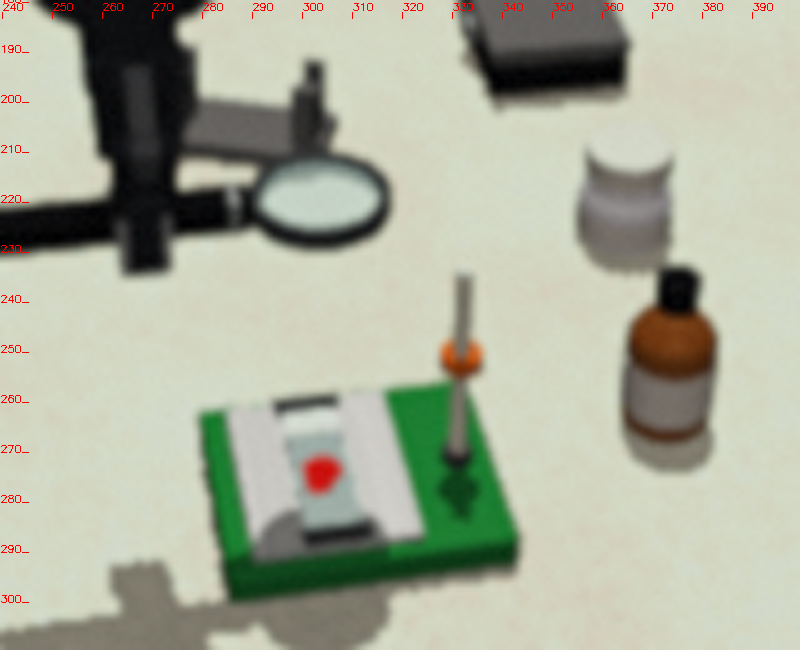

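View pics/s4.png

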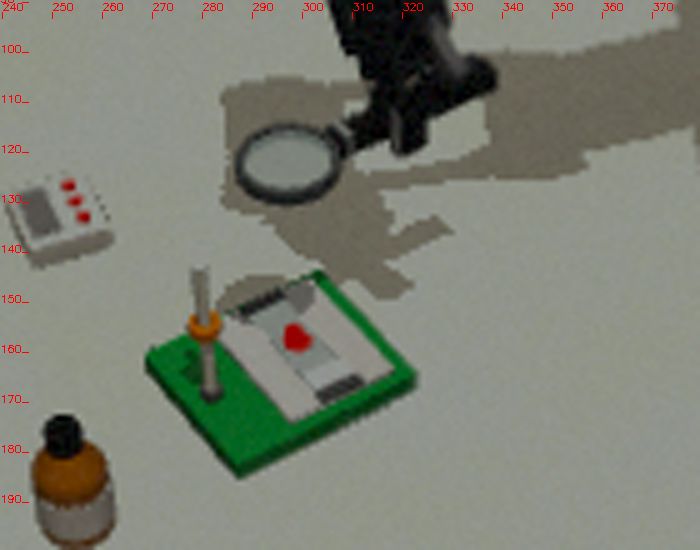

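```bash
cat > tri.py <<'E'
from h import *
S=cam("scene");D=cam("side")
def tri(a,b):
    A=[];B=[]
    for C,u in((S,a),(D,b)):
        c,v=ray(C,u);v/=np.linalg.norm(v);M=np.eye(3)-np.outer(v,v);A.append(M);B.append(M@c)
    x=np.linalg.lstsq(np.vstack(A),np.hstack(B),rcond=None)[0]
    return x.round(4),(proj(S,x)-a).round(1),(proj(D,x)-b).round(1)
E
python3 - <<'E'
from tri import *
a=np.array([289,164])/5+[239.5,89.5];b=np.array([321,200])/5+[239.5,179.5]
print(tri(a,b));p,R,s=tool();L=p+R@[.075,-.019,0];print("expected",L,proj(S,L)-a,proj(D,L)-b)
# collar, slide
print("collar",tri(np.array([104,127])/5+[259.5,129.5],np.array([374,158])/6+[269.5,224.5]))
print("posttop",tri(np.array([100,68])/5+[259.5,129.5],np.array([376,60])/6+[269.5,224.5]))
W=np.load("w4.npy",allow_pickle=True).item();print(onz(W,(264,213.5),.018),onz(W,(386,213.5),.018))
print("slide centre S",onz(S,np.array([193,140])/5+[259.5,129.5],.0235))
print("lens centre mean, blue collar",tri(np.array([287,236])/7+[409.5,249.5],np.array([260,106])/6+[219.5,119.5]),
tri(np.array([292,193])/7+[409.5,249.5],np.array([257,60])/6+[219.5,119.5]))
E
```

```text
(array([ 0.5516, -0.2776,  0.1709]), array([[ 0.1, -0. ]]), array([[0.1, 0. ]]))
expected [ 0.55240772 -0.27615206  0.17039938] [[0.17081029 0.51055165]] [[ 0.27870405 -0.23148656]]
collar (array([ 0.6144, -0.2829,  0.0778]), array([[ 0.3, -0.1]]), array([[0.4, 0.1]]))
posttop (array([ 0.613 , -0.2836,  0.1239]), array([[ 0.1, -0. ]]), array([[0.2, 0. ]]))
[ 0.49341308 -0.32227448  0.018     ] [ 0.50386865 -0.21768047  0.018     ]
slide centre S [ 0.55225357 -0.28449314  0.0235    ]
lens centre mean, blue collar (array([0.5656, 0.3138, 0.0965]), array([[-0.2,  0.1]]), array([[-0.2, -0.1]])) (array([0.5666, 0.3108, 0.1242]), array([[ 0.4, -0.2]]), array([[0.3, 0.1]]))
```

```bash
python3 -m jog '[255,-0.2,2,0,0,0,0, 255,-0.2,4.5,0,0,0,0, 255,-0.2,7,0,0,0,0, 255,-0.2,8.5,0,0,0,0, 255,-0.2,9.1,0,0,0,0, 255,-0.2,9.15,0,0,0,0, 255,-0.2,9.15,0,0,0,0, 255,-0.2,9.15,0,0,0,0]'; python3 - <<'E'
from h import *
S=cam("scene");D=cam("side");p,R,s=tool();L=p+R@[.075,-.019,0];print(L,proj(S,L),proj(D,L))
crop(D,260,210,380,310,6,"d5.png");crop(S,250,120,350,195,7,"s5.png")
E
```

```text
clock: 7.45
position: [0.4759, -0.2696, 0.0605]
ee_rot: [-0.706, 0.706, -0.035, 0.036]
contact_force: [-0.0, -0.1, -1.1]
width: 0.0151
[ 0.55030205 -0.27698709  0.07935427] [[299.30661401 145.4989365 ]] [[303.35886459 253.76671757]]
```

View pics/d5.png

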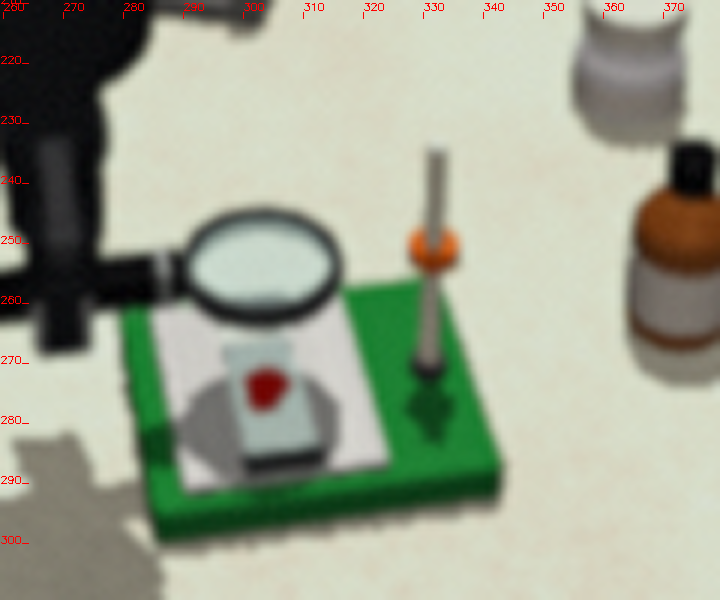

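View pics/s5.png

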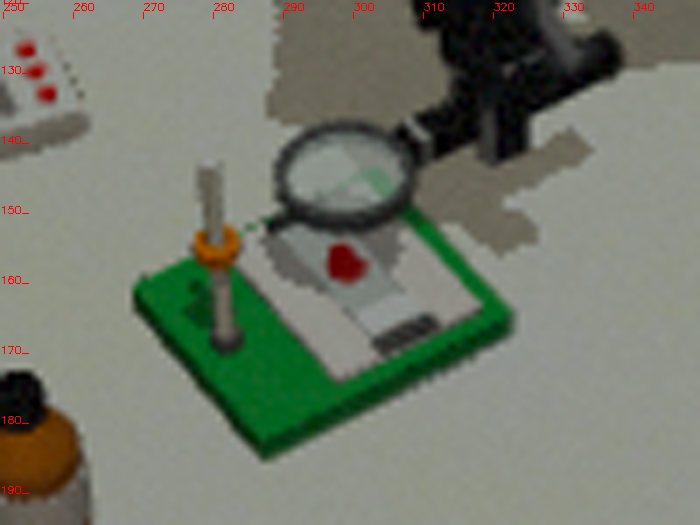

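```bash
python3 - <<'E'
from tri import *
s=lambda *u:np.array(u)/7+[249.5,119.5]
d=lambda *u:np.array(u)/6+[259.5,209.5]
print("lens",tri(s(345,176),d(264.5,267)))
print("collar",tri(s(216,246),d(435,250)))
print("posttop",tri(s(209,165),d(436,150)))
print("base corners",tri(s(513,314),d(123,300)) , tri(s(264,450),d(430,280)))
print("front corner",onz(D,d(500,470),.018),onz(D,d(160,514),.018),onz(D,d(430,280),.018),onz(S,s(513,314),.018),onz(S,s(264,450),.018),onz(S,s(133,285),.018))
E
```

```text
lens (array([ 0.5502, -0.2796,  0.0808]), array([[ 0., -0.]]), array([[0., 0.]]))
collar (array([ 0.6141, -0.2838,  0.0777]), array([[ 0.1, -0. ]]), array([[0.2, 0. ]]))
posttop (array([ 0.6131, -0.2839,  0.124 ]), array([[ 0.2, -0.1]]), array([[0.3, 0.1]]))
base corners (array([ 0.5102, -0.216 ,  0.021 ]), array([[ 0.3, -0.1]]), array([[0.3, 0.1]])) (array([ 0.6338, -0.2285,  0.0127]), array([[ 0.7, -0.2]]), array([[0.8, 0.2]]))
front corner [ 0.62217552 -0.33953917  0.018     ] [ 0.49912454 -0.32709637  0.018     ] [ 0.62998027 -0.23324548  0.018     ] [ 0.50927204 -0.21835779  0.018     ] [ 0.63826515 -0.22530657  0.018     ] [ 0.6256867  -0.33776839  0.018     ]
```

The lens and slide are centred to about 2 mm, and the lens reads 1 to 3 mm above the collar. I'll lower it 1.5 mm and hold.

```bash
python3 -m jog '[255,0.05,0.15,0,0,0,0, 255,0.05,0.15,0,0,0,0, 255,0.05,0.15,0,0,0,0, 255,0.05,0.15,0,0,0,0, 255,0.05,0.15,0,0,0,0, 255,0.05,0.15,0,0,0,0, 255,0.05,0.15,0,0,0,0, 255,0.05,0.15,0,0,0,0, 255,0.05,0.15,0,0,0,0, 255,0.05,0.15,0,0,0,0, 255,0.05,0.15,0,0,0,0, 255,0.05,0.15,0,0,0,0]';python3 -m jog '[255,0,0,0,0,0,0, 255,0,0,0,0,0,0, 255,0,0,0,0,0,0, 255,0,0,0,0,0,0, 255,0,0,0,0,0,0, 255,0,0,0,0,0,0, 255,0,0,0,0,0,0, 255,0,0,0,0,0,0, 255,0,0,0,0,0,0, 255,0,0,0,0,0,0]'; python3 - <<'E'
from h import *
D=cam("side");p,R,s=tool();L=p+R@[.075,-.019,0];print(L);crop(D,260,210,380,310,6,"d6.png")
c,s=np.cos(-.16),np.sin(-.16)
plan([0.5045-.075*c,.325-.075*s,0.16],-.16)
E
```

```text
clock: 9.15
position: [0.476, -0.2694, 0.0583]
ee_rot: [0.706, -0.706, 0.035, -0.035]
contact_force: [0.7, -0.5, -0.4]
width: 0.0151
clock: 10.4
position: [0.4759, -0.2694, 0.0583]
ee_rot: [0.706, -0.706, 0.035, -0.035]
contact_force: [-0.0, -0.3, -0.7]
width: 0.015
[ 0.55057734 -0.27684686  0.0772625 ]
shift [-10.57 -10.17  59.88] turn [-0.    0.43 -0.  ] yaw now -0.1
```

View pics/d6.png

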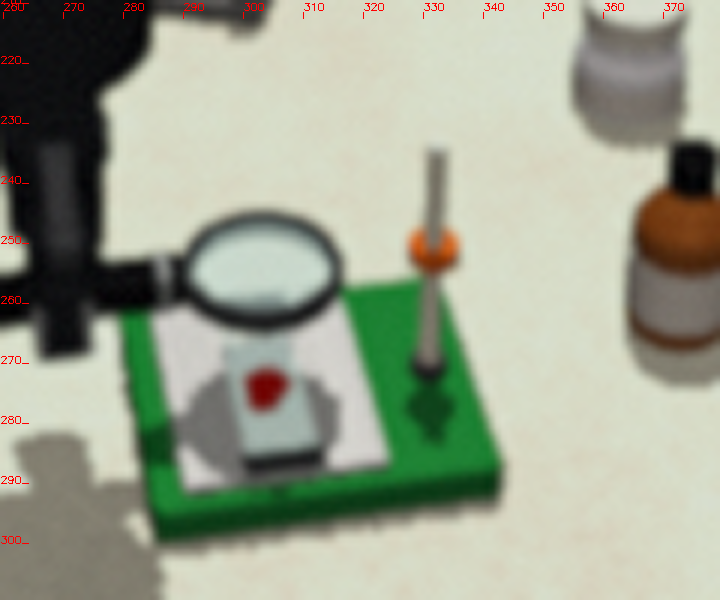

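```bash
python3 -m jog '[255,0,-2,0,0,0,0, 255,0,-6,0,0,0,0, 255,0,-10.2,0,0,0,0, 255,-1,-12,3,0,0,0, 255,-2,-12,7,0,0,0, 255,-3,-12,12,0,0,0, 255,-4,-12,17,0,0,0, 255,-5,-12,22,0,0,0, 255,-6,-12,27,0,0.2,0, 255,-7,-12,32,0,0.2,0, 255,-8,-12,37,0,0.3,0, 255,-8,-12,40,0,0.3,0]'; python3 - <<'E'
from h import *
c,s=np.cos(-.16),np.sin(-.16)
plan([0.5045-.075*c,.325-.075*s,0.165],-.16)
E
```

```text
clock: 11.95
position: [0.4352, 0.1387, 0.1784]
ee_rot: [0.706, -0.705, 0.049, -0.049]
contact_force: [0.3, -0.2, -0.7]
width: 0.0149
shift [-3.23  1.35 19.56] turn [-0.    0.15 -0.  ] yaw now -0.14
```

```bash
python3 -m jog '[255,-0.6,0.2,4,0,0,0, 255,-1.4,0.5,9,0,0.1,0, 255,-2.2,0.9,14,0,0.15,0, 255,-3,1.3,18,0,0.15,0, 255,-3.2,1.35,19.5,0,0.15,0, 255,-3.2,1.35,19.5,0,0.15,0, 255,-3.2,1.35,19.5,0,0.15,0, 255,-3.2,1.35,19.5,0,0.15,0]'; python3 - <<'E'
from h import *
S=cam("scene");D=cam("side");W=cam("wrist");p,R,s=tool();L=p+R@[.075,-.019,0];print(L,proj(S,L),proj(D,L))
cv2.imwrite("pics/w7.png",W["color"]);np.save("w7.npy",W,allow_pickle=True)
crop(D,190,90,310,180,6,"d7.png");crop(S,400,220,520,330,6,"s7.png")
E
```

```text
clock: 12.95
position: [0.4322, 0.3329, 0.165]
ee_rot: [-0.705, 0.705, -0.058, 0.058]
contact_force: [0.1, -1.0, -0.5]
width: 0.0154
[0.50626135 0.32111609 0.18407302] [[478.93218649 251.18595122]] [[242.07392151 112.7086636 ]]
```

View pics/d7.png

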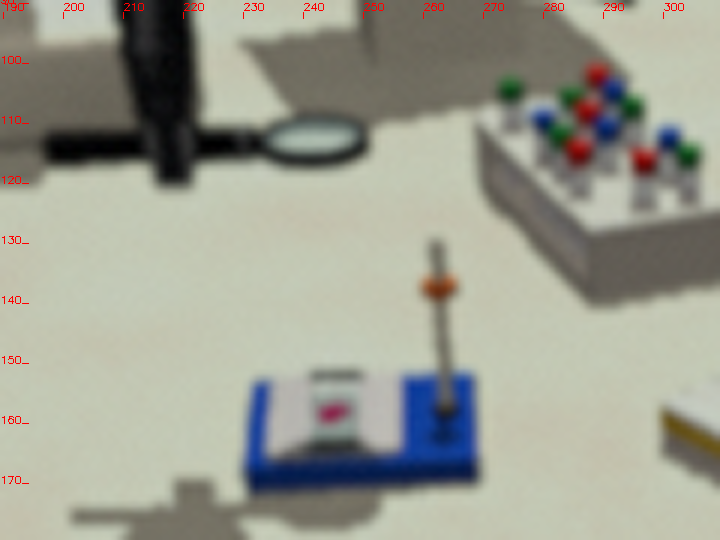

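View pics/s7.png

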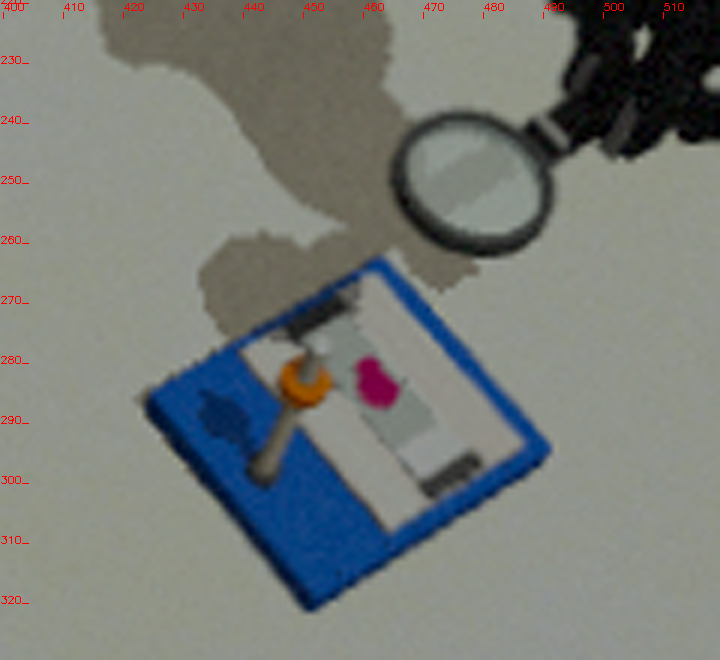

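View pics/w7.png

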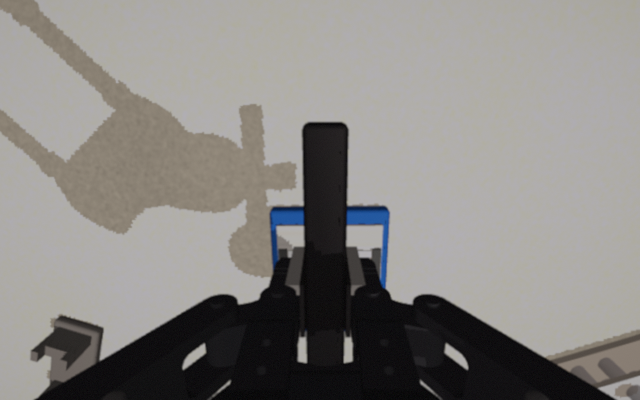

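```bash
python3 - <<'E'
from tri import *
s=lambda *u:np.array(u)/6+[399.5,219.5]
d=lambda *u:np.array(u)/6+[189.5,89.5]
print("lens",tri(s(472.5,183),d(315,139.5)))
print("collar",tri(s(304,382),d(439,288)))
print("posttop",tri(s(309,344),d(436,241)))
W=np.load("w7.npy",allow_pickle=True).item();print(onz(W,(271,208),.018),onz(W,(389,208),.018))
print("slide S",onz(S,s(382,396),.0235),"D",onz(D,d(337,411),.0235))
E
```

```text
lens (array([0.5057, 0.3184, 0.185 ]), array([[-0.,  0.]]), array([[-0., -0.]]))
collar (array([0.5652, 0.3131, 0.0955]), array([[-0.1,  0.1]]), array([[-0.1, -0. ]]))
posttop (array([0.5661, 0.31  , 0.1239]), array([[ 0.5, -0.3]]), array([[0.3, 0.2]]))
[0.44436589 0.28234119 0.018     ] [0.46181309 0.38713602 0.018     ]
slide S [0.50343739 0.32317468 0.0235    ] D [0.50443008 0.32069341 0.0235    ]
```

```bash
python3 -m jog '[255,-0.2,1,0.35,0,0,0, 255,-0.2,3,0.35,0,0,0, 255,-0.2,5.5,0.35,0,0,0, 255,-0.2,7.5,0.35,0,0,0, 255,-0.2,8.4,0.35,0,0,0, 255,-0.2,8.6,0.35,0,0,0, 255,-0.2,8.6,0.35,0,0,0, 255,-0.2,8.6,0.35,0,0,0]'; python3 - <<'E'
from h import *
S=cam("scene");D=cam("side");p,R,s=tool();L=p+R@[.075,-.019,0];print(L,proj(S,L),proj(D,L))
crop(D,210,110,290,180,8,"d8.png");crop(S,410,240,510,330,7,"s8.png")
E
```

```text
clock: 14.2
position: [0.4311, 0.3383, 0.0796]
ee_rot: [0.705, -0.704, 0.057, -0.058]
contact_force: [-0.5, 0.2, -0.7]
width: 0.0152
[0.50497465 0.32598468 0.09853707] [[471.26862775 271.60517505]] [[243.74205792 136.94581863]]
```

View pics/d8.png

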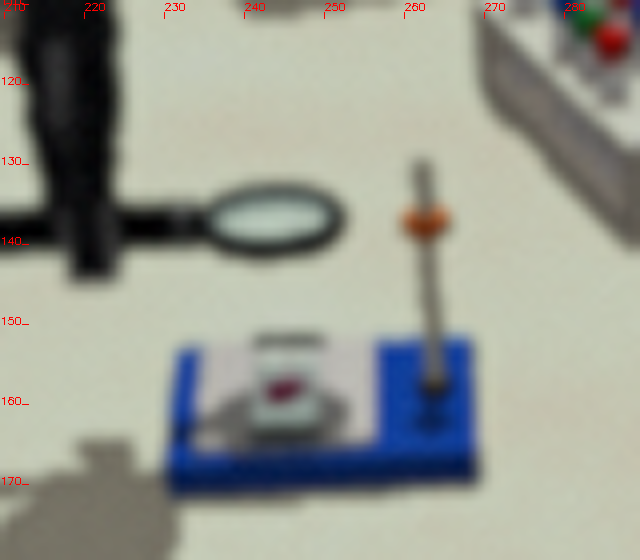

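View pics/s8.png

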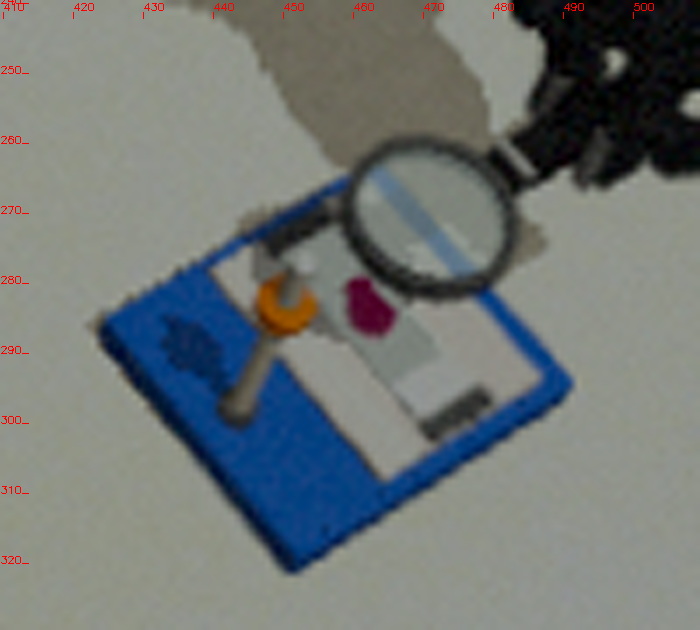

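```bash
python3 - <<'E'
from tri import *
s=lambda *u:np.array(u)/7+[409.5,239.5]
d=lambda *u:np.array(u)/8+[209.5,109.5]
print("lens",tri(s(429,218),d(274,220)))
print("collar",tri(s(287,306),d(426,222)))
print("posttop",tri(s(291,268),d(422,161)))
p,R,q=tool();print((p+R@[.075,-.019,0]).round(4),q["clock"])
E
```

```text
lens (array([0.5046, 0.3237, 0.0995]), array([[-0.1,  0. ]]), array([[-0., -0.]]))
collar (array([0.5654, 0.3138, 0.0962]), array([[-0.2,  0.1]]), array([[-0.2, -0.1]]))
posttop (array([0.567 , 0.3116, 0.1231]), array([[ 0.6, -0.3]]), array([[0.4, 0.2]]))
[0.5049 0.3259 0.0983] 14.4
```

```bash
python3 -m jog '[255,0,0.12,0,0,0,0, 255,0,0.12,0,0,0,0, 255,0,0.12,0,0,0,0, 255,0,0.12,0,0,0,0, 255,0,0.12,0,0,0,0, 255,0,0.12,0,0,0,0, 255,0,0.12,0,0,0,0, 255,0,0.12,0,0,0,0, 255,0,0.12,0,0,0,0, 255,0,0.12,0,0,0,0]'; python3 - <<'E'
from h import *
p,R,q=tool();print((p+R@[.075,-.019,0]).round(4),q["qd"].round(3),q["width"],"tilt",np.arccos(-R[2,1]))
sign_off()
E
```

```text
clock: 15.65
position: [0.4306, 0.3379, 0.0776]
ee_rot: [0.705, -0.705, 0.057, -0.057]
contact_force: [-0.4, 0.1, -1.6]
width: 0.0156
[0.5047 0.3258 0.0966] [-0.001  0.    -0.    -0.002  0.001 -0.001] 0.015583182297863296 tilt 0.00010687224488331678
the job is handed in; nothing more can be done
```

I took the loupe from its rest, held it still over the green stage's slide for about 2.5 s, then carried it to the blue stage. I handed the job in at about 15.7 s, with the loupe still held there. The hand-in gave no verdict, so the figures below are my own measurements.

| Check | Green stage (reference) | Blue stage (sample) |
|---|---|---|
| Horizontal offset, lens to slide centre | about 1–2 mm | about 1–3 mm |
| Lens height, from the arm's pose | 77.3 mm | 96.6 mm |
| Collar height, from pictures | 77.7–79.4 mm | 95.5–100.4 mm |

- **At hand-in:** the tool tilt was under 0.001 rad, the arm was at rest, and the jaws held at 15.6 mm on the handle. I saw no contact with the stages, collars or other objects, and the force readings showed none.
- **Heights disagree by a few millimetres:** triangulating from the scene and side pictures put the lens 3 mm above each collar. Fitting the whole stage in the images put it roughly level (from 1 mm above to 1 mm below). I lowered the lens 1.2–1.5 mm as a compromise, so by both estimates it should be within the 7 mm limit.
- **Blue slide position:** the cameras disagreed by up to 5–8 mm on its y position, and I used a value between them.
- **After the last lowering at blue:** I checked only the arm's pose and took no further picture.

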